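# Set a tube roller to speed five and start it

## Robot

A 6-joint arm with a two-finger parallel gripper is mounted at the origin on the work surface; the furniture and walls round the work are solid. World frame = base frame: x ahead of the robot, y to its left, z up, the work surface at z = 0. Lengths are in m, angles in rad, forces in N, time in s.
With the tool pointing down it reaches from about 0.375 to 0.925 m from the base axis. Payload 5.7 kg.
Tool frame: the origin (TCP) lies at the very end of the fingers, on their centre line; the grasp point (between the pads) lies 19 mm behind it; x points along the fingers, y is the direction in which the jaws open and shut, and the axes are right-handed (so a half turn about x gives the same grasp; the last joint's range is limited). The gripper opens to 88 mm and grips with 3 to 60 N. Pads are 20 mm wide; open, the fingers measure 115 mm over their backs; the gripper's body (75 mm by 178 mm) begins 61 mm behind the grasp point.
Start: joints at [-0.115, 0.359, 1.51, -0, 1.272, -0.115], TCP at [0.6, -0, 0.188] pointing down, gripper open.
Joint ranges: [-2.97, 2.97], [-1.01, 2.36], [0.21, 2.38], [-0.96, 4.11], [0.2, 2.71], [-2.98, 2.98]. Speed limits (rad/s): [2.39, 2.39, 3.14, 3.14, 3.14, 3.14].

## Interface

Orientations are given as a 3x3 rotation matrix whose columns are the frame's x, y, z axes.
In Python, from bench import manip, viewer gives the robot as it stands.
- The arm moves only by the shell command python3 -m jog 'ROWS' [OPENING] [FORCE]. ROWS is a JSON object of lists of equal length, an entry for each row: "xyz": the shift along the world's x, y, z in cm, a list of three; "delta_rot": the turn, a rotation vector about the world's x, y, z in degrees, a list of three. A call has 1 to 20 rows; each row is the pose to reach, as a shift and turn from the pose commanded when the call began; what a row does not reach only later rows make up. A row lasts 1/8 s, in which the tool goes at most 62.5 mm and 10.7 degrees, less where a joint would pass 70% of its speed; a pose out of reach is approached as far as the arm can. A call with a gripper value outside its range is refused whole. OPENING is the gripper command: -1 is fully open, 1 is shut, values between are in proportion, set as the call begins (- or left out, the last holds). The fingers move at their own pace and stop on an object; FORCE is the grip in N (left out, the last holds). Time passes only in rows, so rows that repeat a pose let the fingers close. It gives the time, the measured TCP pose, the force and the opening at its end, in the units of the state.
- manip.get_state(): the state, without advancing time (a new reading comes with each control period).
- viewer.get_image(name): name is "scene" or "top"; returns the picture (384x512x3 uint8, red, green, blue); there is no depth.
- viewer.camera_params(name): a dict with "intrinsics" (3x3 intrinsics, pixels), "rvec" (rotation vector, rad) and "tvec" (3), from world to camera coordinates, as OpenCV has them. Camera axes: x right, y down, z forward; pixel columns grow to the right and rows downward; lengths in m; the calibration is good to about 2 mm. A picture is of the moment at which its call begins. camera_params takes no time and is no camera call.
- manip.job_done(): hands the job in, once; it reports no verdict.
The state is a dict: "clock": time; "q": joint angles; "joint_vel": joint speeds; "joint_efforts": joint torques, N m; "tool_pos": TCP position; "tcp_rot": TCP orientation; "force": force on the tool from outside, world axes, zero at the start; "ft_torque": the same for the moment, N m; "width": opening from 0.0 (shut) to 1.0 (fully open).
Only numpy, scipy, OpenCV 4.12 (cv2) and the standard library are available. Lean on these libraries where they do the work, as an engineer would, in place of code of your own. Each camera call takes 0.05 s, during which the arm holds its last target.

## Task

The blood tubes on the bench roller mixer are to be rolled at speed five. With a fingertip against the side of the dial's pointer, push it round clockwise click by click until it rests at the fifth bar after the off ring, never going past that bar and never pinching the pointer between the fingers; then press the green-marked far end of the rocker switch fully down to start the machine. Do not force the controls, press start only when the speed is set, and leave the tubes, bottles and marker pen where they are.

Things in the scene. Friction and masses are not known exactly. Their poses are not given: they have to be found in the camera images.
- tube_roller: bench tube roller mixer, light grey, 150 mm deep (its x) by 350 mm wide (its y), fixed. Origin: centre of its underside; x points away from the robot, y left, z up; yaw within 0.15 rad. Its right 155 mm is the control housing with a level panel 75 mm above the worktop; to the left four black rollers along y (22 mm thick, tops at 69 mm) carry three capped tubes, tops at 80 mm
- dial_axis (a point): fixed point on the speed dial's vertical axis at panel level, at x +20, y -78 mm in the machine's frame. The dial: black round skirt 60 mm wide, 7 mm high; upright pointer wing across it, 10 mm thick, from 16 mm behind the axis to 30 mm ahead, 7 to 25 mm above the panel, white line on top; hub 19 mm wide, 24 mm high in the middle. It cannot be lifted
- dial (a joint): dial angle, rad, grows clockwise seen from above. 0: pointer at the off ring, 120 deg counterclockwise of the machine's +x (8 o'clock for the operator). A detent every 0.5236 rad: bar n at n x 0.5236, bar 5 at 2.618 rad (1 o'clock). Starts at rest between off and bar 3. Leaving a detent takes 4 to 7 N near the wing's end; half-way on, the dial snaps ahead of the finger to the next
- pointer_tip (a point): top of the pointer's end, 30 mm from the dial's axis and 25 mm above the panel; turns with the dial
- mark_5 (a point): middle of the printed fifth bar on the panel, 42 mm from the dial's axis. There are eight white bars, 30 deg apart, each longer than the last, 37 to 49 mm from the axis
- off_ring (a point): middle of the printed off ring on the panel (8 mm wide), 42 mm from the dial's axis
- rocker (a joint): angle of the black rocker switch, rad: 0 is off (near half level, far half raised), 0.30 is started (far half level). It stays where it is left; 2 to 4 N at the far end turns it
- rocker_start_end (a point): fixed point to press at: middle of the rocker's green-marked far half, at the level of its face when fully down (6 mm above the panel, 81 mm above the worktop), 14 mm beyond the pivot. Off, this half slopes up to about 87 mm at its far end. The rocker is 21 mm wide (machine's y) and 41 mm long (x), in a frame 2.5 mm high
- rocker_pivot (a point): fixed point above the middle of the rocker (it tips about the machine's y axis), 70 mm to the right of the dial's axis
- capped_tube_0: capped blood tube, violet cap, 94 mm long, 16 mm thick at the cap, lying along the rollers; leave it there
- capped_tube_1: capped blood tube, yellow cap, 94 mm long, lying on the rollers; leave it there
- capped_tube_2: capped blood tube, red cap, 94 mm long, lying on the rollers; leave it there
- reagent_a: brown bottle with white cap, 60 mm wide, 135 mm high, standing to the right of the machine; origin at the middle of its foot; leave it there
- reagent_c: white bottle with red cap, 45 mm wide, 88 mm high, standing to the left behind the machine; leave it there
- marker_black: marker pen with a black cap, 135 mm long, lying to the left of the machine; leave it there

How it is judged:
On the way, in this order (a step that is already met when the one before it is completed fails the run):
1. the dial has been turned to the fifth bar and rests in its detent (value of joint dial between 2.5 and 2.74 rad and value of joint rocker below 0.1 rad), for 0.3 s.
2. the far end of the rocker is fully down (value of joint rocker above 0.25 rad), for 0.2 s.
At the end, for the whole second after the job is handed in: the dial rests at bar 5 (2.618 rad, within 0.12 rad), the rocker is down at its green-marked end (over 0.25 of 0.30 rad), and the tubes (within 15 mm), bottles and pen (within 20 mm) are where they were (value of joint dial between 2.5 and 2.74 rad and value of joint rocker above 0.25 rad and distance of each of capped_tube_0, capped_tube_1, capped_tube_2 from where it was at the start of the episode below 0.015 m and distance of each of reagent_a, reagent_c, marker_black from where it was at the start of the episode below 0.02 m); the robot touches nothing.
It fails at once if the dial is turned past the fifth bar (over 2.88 rad) (value of joint dial above 2.88 rad).
It fails at once if the rocker is pressed before the dial is at the fifth bar (value of joint rocker above 0.15 rad and value of joint dial below 2.4 rad).
It fails at once if the pointer is pinched (over 2 N on both of its sides at once) (contact force between the fingers and dial_c2 above 2 N and contact force between the fingers and dial_c3 above 2 N).
It fails at once if the controls are forced (the fingers press on the machine with over 35 N) (contact force between the fingers and tube_roller above 35 N).
It fails at once if a blood tube is shifted by over 15 mm or lifted off its rollers, or a bottle or the marker pen is moved by over 20 mm (distance of any of capped_tube_0, capped_tube_1, capped_tube_2 from where it was at the start of the episode above 0.015 m or distance of any of reagent_a, reagent_c, marker_black from where it was at the start of the episode above 0.02 m).
It also fails if it takes over 48 s, if anything falls off the work surface, if the arm or the gripper's body presses on something with over 40 N, if the wrist force passes 120 N, or if a joint passes its speed limit or range.

## Working session

There is one attempt and no reset: what is moved stays moved. The work goes in short steps, Python scripts to look and compute and a shell command to move; the robot and the scene stay as the last step left them, time stands still between calls to the robot, and variables do not carry over. Pictures are saved under pics/ and viewed, and the job is handed in when it is done.

```bash
ls; mkdir -p pics
python3 - <<'E'
from bench import manip, viewer
import cv2
for n in ("scene","top"):
    im=viewer.get_image(n); cv2.imwrite(f"pics/{n}0.png",im[:,:,::-1])
    p=viewer.camera_params(n); print(n,p)
s=manip.get_state(); print(s)
E
```

```text
pics
scene {'intrinsics': array([[389.24918744,   0.        , 255.76309124],
       [  0.        , 389.24918744, 192.56531684],
       [  0.        ,   0.        ,   1.        ]]), 'rvec': array([ 2.28451511, -0.86699947,  0.3219527 ]), 'tvec': array([-0.40464265,  0.22360173,  0.92202435])}
top {'intrinsics': array([[492.51310527,   0.        , 262.62559948],
       [  0.        , 492.51310527, 202.07063379],
       [  0.        ,   0.        ,   1.        ]]), 'rvec': array([ 2.15907803, -2.14149865,  0.11572685]), 'tvec': array([-0.11441456,  0.45321721,  1.54616302])}
{'clock': 0.1, 'q': array([-1.15096373e-01,  3.59411493e-01,  1.51133547e+00, -2.93440346e-05,
        1.27253062e+00, -1.15099576e-01]), 'joint_vel': array([ 0.00169556, -0.00130535, -0.0032298 ,  0.00124725, -0.00062651,
       -0.00094054]), 'joint_efforts': array([-1.00573943e-03, -5.16363215e+01, -2.71407151e+01,  6.75204420e-02,
        2.75516213e-02, -3.27900011e-05]), 'tool_pos': array([5.99298276e-01, 6.38948217e-05, 1.87502225e-01]), 'tcp_rot': array([[-1.67700429e-03,  9.99998594e-01,  1.17111533e-05],
       [ 1.65638726e-04,  1.19889468e-05, -9.99999986e-01],
       [-9.99998580e-01, -1.67700233e-03, -1.65658599e-04]]), 'force': array([ 0.70895847,  0.25992626, -0.42605341]), 'ft_torque': array([ 0.01323879, -0.01986605,  0.01137121]), 'width': 0.9996215227089842}
```

View pics/scene0.png

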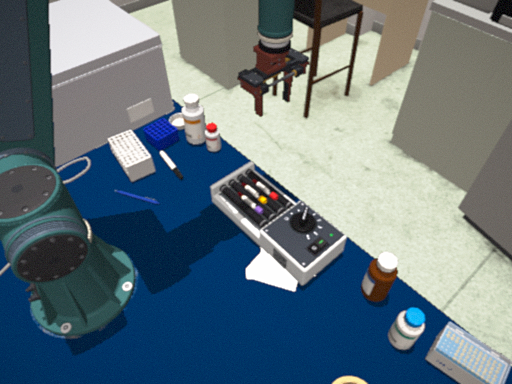

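View pics/top0.png

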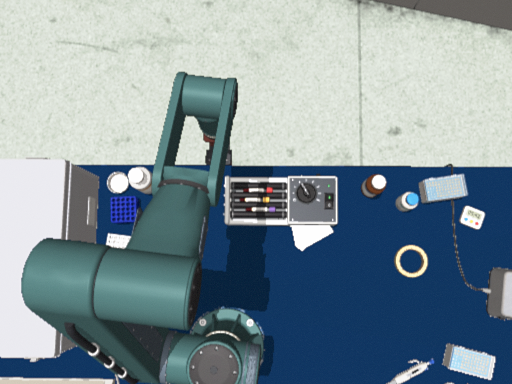

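The scene view shows the machine centred near (280,220), with the dial near (305,220) and the rocker near (318,243). In the top view the dial is near (306,192) and the rocker near (329,201). I'll enlarge both.

Run:
```python
import cv2
a=cv2.imread("pics/scene0.png")[150:290,200:360]; cv2.imwrite("pics/s0c.png",cv2.resize(a,None,fx=5,fy=4.25*5/4.25*0.85,interpolation=cv2.INTER_CUBIC))
a=cv2.imread("pics/top0.png")[165:235,215:345]; cv2.imwrite("pics/t0c.png",cv2.resize(a,None,fx=6,fy=6,interpolation=cv2.INTER_CUBIC))
```

```text
(no output)
```

View pics/s0c.png

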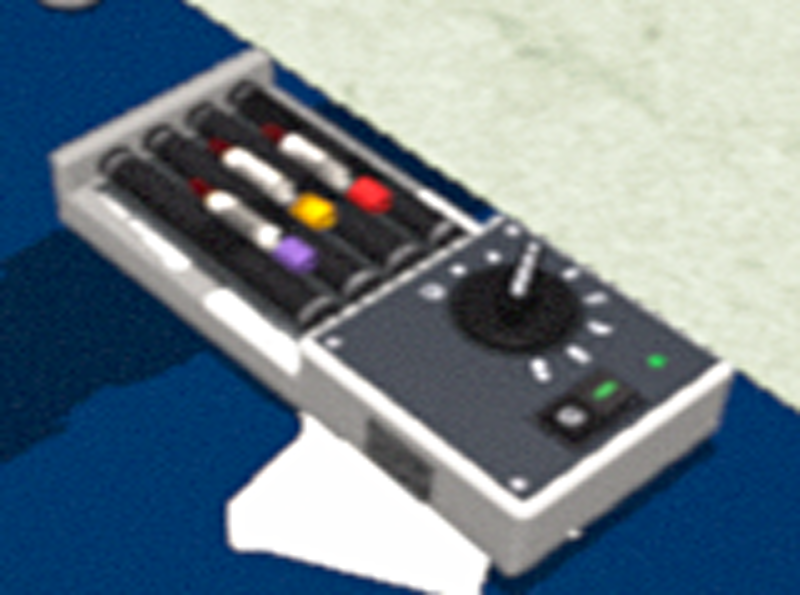

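View pics/t0c.png

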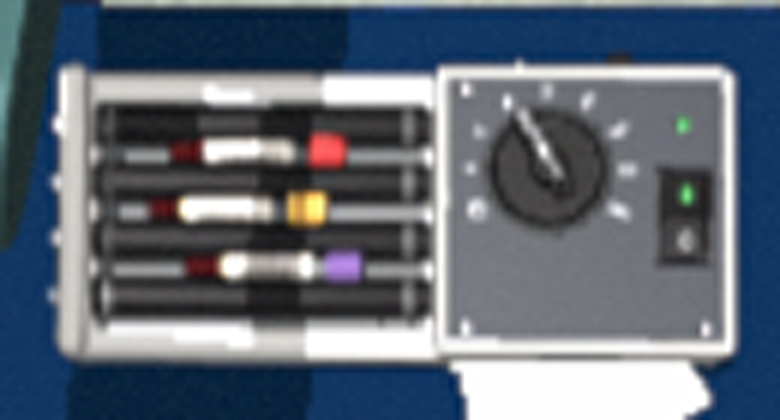

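```bash
cat > h.py <<'E'
import numpy as np, cv2
from bench import viewer
from scipy.optimize import least_squares
P={n:viewer.camera_params(n) for n in("scene","top")}
def proj(n,X):
    p=P[n]; return cv2.projectPoints(np.asarray(X,float).reshape(-1,3),p["rvec"],p["tvec"],p["intrinsics"],None)[0].reshape(-1,2)
def un(n,uv): # crop px -> image px
    s,o=((np.array([5,4.25]),np.array([200,150])) if n=="scene" else (np.array([6,6]),np.array([215,165])))
    return (np.asarray(uv,float)+.5)/s-.5+o
def tri(us,ut):
    f=lambda X:np.r_[proj("scene",X)[0]-us,proj("top",X)[0]-ut]
    r=least_squares(f,[.6,-.2,.08]); return r.x,r.fun
def bar(n,r=.042):
    a=np.radians(120-30*n); return [.02+r*np.cos(a),-.078+r*np.sin(a),.075]
def mach(p,X):
    x,y,z,w=p; c,s=np.cos(w),np.sin(w); X=np.asarray(X,float).reshape(-1,3)
    return np.c_[x+c*X[:,0]-s*X[:,1],y+s*X[:,0]+c*X[:,1],z+X[:,2]]
E
python3 - <<'E'
from h import *
for n in P:
    R=cv2.Rodrigues(P[n]["rvec"])[0]; print(n,-R.T@P[n]["tvec"])
S={0:(432,290),1:(459,269),2:(494,256),4:(572,273),5:(597,298),6:(600,327),7:(578,354),8:(541,370)}
T={0:(478,210),1:(470,168),2:(480,131),3:(508,100),4:(547,90),5:(588,100),6:(618,129),7:(628,170),8:(620,212)}
M=lambda k:bar(k)
def fun(p,zf=True):
    q=p if zf else [p[0],p[1],0,p[2]]
    return np.r_[(proj("scene",mach(q,[M(k) for k in S]))-un("scene",list(S.values()))).ravel(),(proj("top",mach(q,[M(k) for k in T]))-un("top",list(T.values()))).ravel()]
r=least_squares(fun,[.65,-.1,0,0]);print(r.x,np.round(r.fun,1))
r2=least_squares(lambda p:fun(p,False),[.65,-.1,0]);print(r2.x,np.round(r2.fun,1))
q=[r2.x[0],r2.x[1],0,r2.x[2]]
print("axis",mach(q,[.02,-.078,.075]))
for nm,s,t in [("green",(605,390),(686,194)),("O",(570,415),(686,241)),("tip",(533,245),(519,107)),("hubend",(517,293),(553,172)),("led",(656,360),(684,125))]:
    X,f=tri(un("scene",s),un("top",t)); c,sn=np.cos(q[3]),np.sin(q[3]); d=X-[q[0],q[1],0]
    print(nm,X,np.round(f,2),"mach",np.round([c*d[0]+sn*d[1],-sn*d[0]+c*d[1],d[2]],4))
# overlay
for n,f in(("scene","s"),("top","t")):
    im=cv2.imread(f"pics/{f}0c.png"); o=un(n,[0,0])
    s=np.array([5,4.25]) if n=="scene" else np.array([6,6])
    pts=[[x,y,.075] for x in(-.075,.075) for y in(-.02,-.175)]+[bar(k) for k in range(9)]+[[.02,-.078,.1]]
    for u in (proj(n,mach(q,pts))-o)*s: cv2.circle(im,tuple(int(v) for v in u),3,(255,0,255),-1)
    cv2.imwrite(f"pics/{f}0o.png",im)
E
```

```text
scene [ 0.0128472  -0.60283362  0.83683266]
top [ 0.26068383 -0.13636269  1.58825873]
[ 0.45746982 -0.16736251 -0.00046392  0.00068989] [ 0.3  0.5 -0.6 -0.4 -0.1 -0.3  0.6 -0.2  0.4  0.1  0.2  0.4  0.4  0.2
  0.  -0.2 -0.1  0.1 -0.6  0.3 -0.4 -0.2 -0.2  0.1  0.1  0.1  0.   0.2
  0.   0.3  0.2  0.2 -0.2 -0.1]
[ 0.45730332 -0.16745203  0.00066918] [ 0.3  0.4 -0.6 -0.4 -0.1 -0.4  0.6 -0.3  0.4  0.   0.2  0.3  0.4  0.1
  0.  -0.3 -0.1  0.1 -0.6  0.4 -0.4 -0.1 -0.1  0.2  0.1  0.1  0.1  0.2
  0.1  0.3  0.2  0.2 -0.2 -0.1]
axis [[ 0.47735551 -0.24543863  0.075     ]]
green [ 0.46402523 -0.31493403  0.08306173] [ 0.21 -0.02 -0.19  0.2 ] mach [ 0.0066 -0.1475  0.0831]
O [ 0.44000021 -0.31499889  0.08269425] [ 0.14 -0.01 -0.12  0.14] mach [-0.0174 -0.1475  0.0827]
tip [ 0.50602716 -0.22811776  0.09500182] [ 0.44 -0.05 -0.36  0.41] mach [ 0.0487 -0.0607  0.095 ]
hubend [ 0.47396046 -0.24658543  0.09491723] [-0.02  0.    0.02 -0.02] mach [ 0.0166 -0.0791  0.0949]
led [ 0.50091108 -0.31496307  0.07672732] [ 0.19 -0.02 -0.17  0.18] mach [ 0.0435 -0.1475  0.0767]
```

View pics/s0o.png

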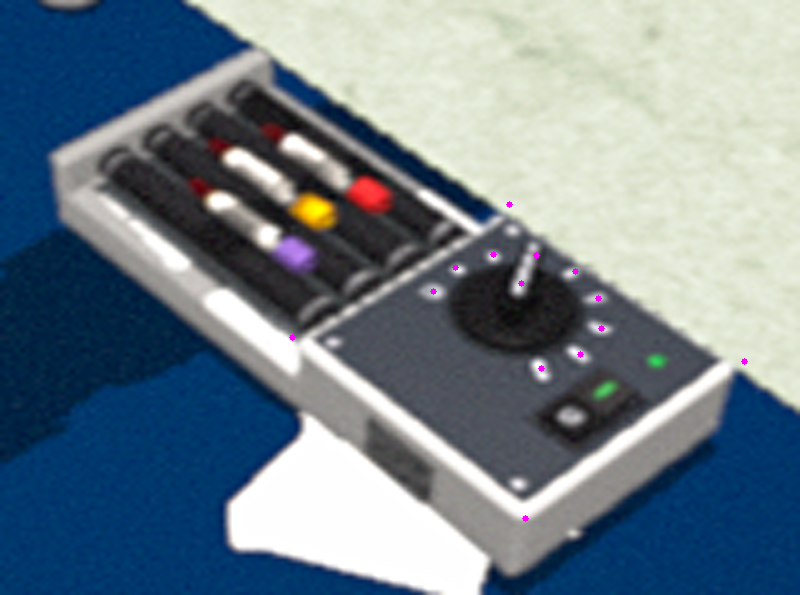

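View pics/t0o.png

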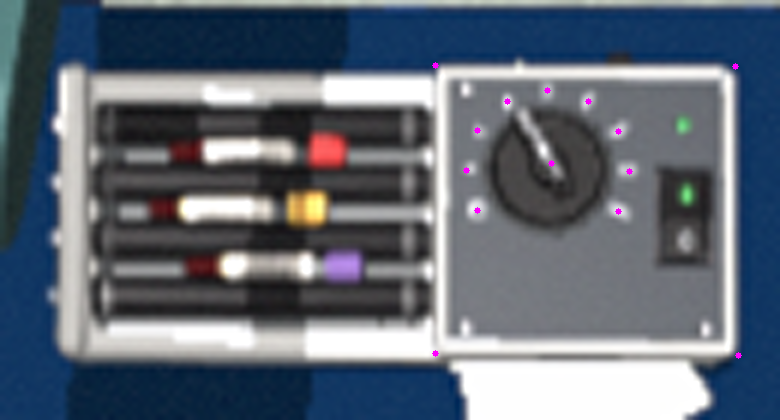

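The fit puts the yaw at about 0 and the dial axis at (0.477,-0.245), with the pointer at about 30° CCW, which is bar 3. The rocker pivot is near (0.452,-0.315). Next I'll shut the gripper, turn it +30° so its face is parallel to the wing, and hover on the pointer's counterclockwise side.

```bash
python3 -m jog '{"xyz":[[-3,-5,0],[-6,-10,0],[-9,-16,-1],[-11.3,-21,-2],[-11.3,-21,-4],[-11.3,-21,-4],[-11.3,-21,-4],[-11.3,-21,-4]],"delta_rot":[[0,0,8],[0,0,16],[0,0,24],[0,0,30],[0,0,30],[0,0,30],[0,0,30],[0,0,30]]}' 1 20
python3 - <<'E'
from bench import manip, viewer
import cv2
for n,(r0,r1,c0,c1) in {"scene":(100,240,240,400),"top":(120,240,215,375)}.items():
    a=viewer.get_image(n)[:,:,::-1]; cv2.imwrite(f"pics/{n}1f.png",a); cv2.imwrite(f"pics/{n}1.png",cv2.resize(a[r0:r1,c0:c1],None,fx=4,fy=4,interpolation=cv2.INTER_CUBIC))
E
```

```text
clock: 1.1
tool_pos: [0.4878, -0.2096, 0.1489]
tcp_rot: [[0.001, 0.865, 0.501], [-0.001, 0.501, -0.865], [-1.0, 0.001, 0.001]]
force: [0.6, 1.4, -0.1]
width: 0.127
```

View pics/scene1.png

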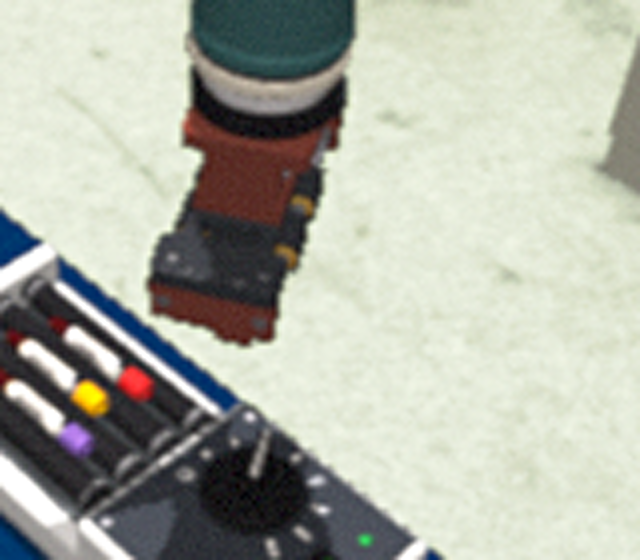

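View pics/top1.png

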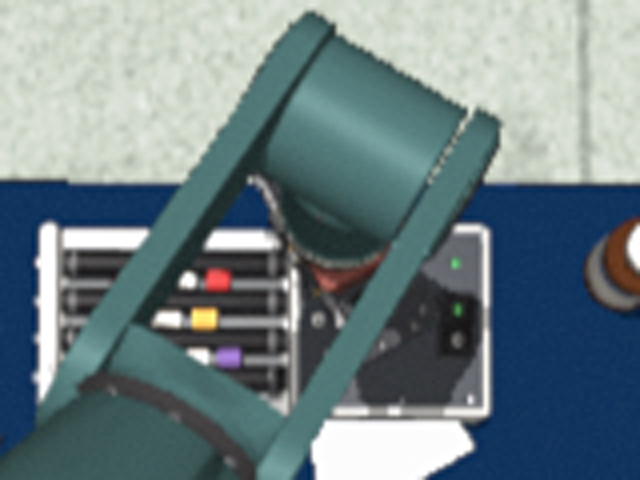

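```bash
python3 - <<'E'
from h import *
from bench import manip
s=manip.get_state(); p=s["tool_pos"]; R=s["tcp_rot"]
print(s["width"])
print((proj("scene",[p,p+R@[-.08,0,0],p+R@[0,.0135,0],p+R@[0,-.0135,0]])-[240,100])*4)
E
python3 -m jog '{"xyz":[[0,0,-1],[0,0,-2],[0,0,-2],[0,0,-2]],"delta_rot":[[0,0,0],[0,0,0],[0,0,0],[0,0,0]]}'
python3 - <<'E'
from bench import manip, viewer
import cv2
for n,(r0,r1,c0,c1) in {"scene":(120,260,230,390)}.items():
    a=viewer.get_image(n)[:,:,::-1]; cv2.imwrite(f"pics/{n}2.png",cv2.resize(a[r0:r1,c0:c1],None,fx=5,fy=4.25,interpolation=cv2.INTER_CUBIC))
E
```

```text
0.037661285245731174
[[230.64031175 368.83345625]
 [241.47141259 272.64639602]
 [236.29367302 352.70479309]
 [224.88181878 385.26205315]]
clock: 1.7
tool_pos: [0.4868, -0.2099, 0.128]
tcp_rot: [[-0.001, 0.866, 0.5], [0.0, 0.5, -0.866], [-1.0, -0.0, -0.001]]
force: [-0.1, -0.9, -0.2]
width: 0.006
```

View pics/scene2.png

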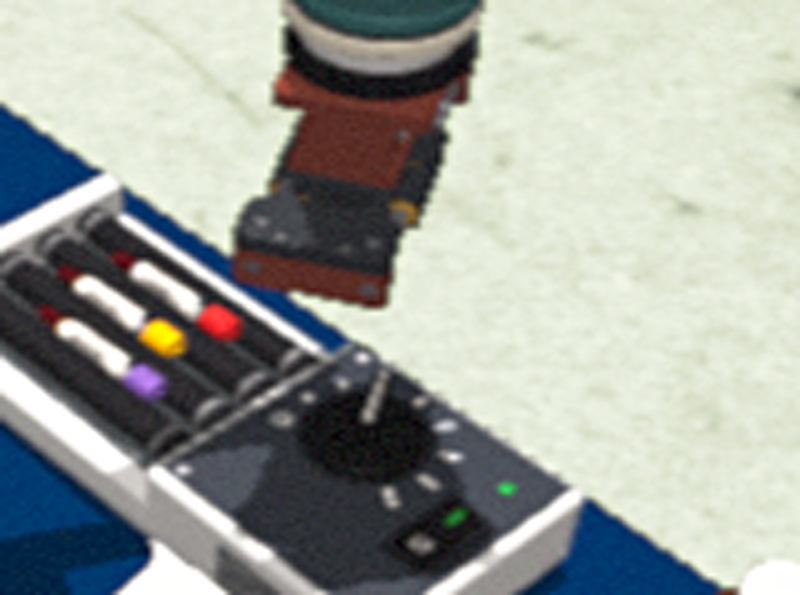

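The fingers are hidden behind the gripper's body in this view, and the geometry agrees with that. The pointer is still at bar 3. I'll go down beside the wing.

```bash
python3 -m jog '{"xyz":[[0,0,-1.5],[0,0,-3],[0,0,-4],[0,0,-4],[0.2,-0.35,-4],[0.4,-0.7,-4],[0.4,-0.7,-4]],"delta_rot":[[0,0,0],[0,0,0],[0,0,0],[0,0,0],[0,0,0],[0,0,0],[0,0,0]]}'
python3 - <<'E'
from bench import manip, viewer
import cv2
for n,(r0,r1,c0,c1) in {"scene":(140,280,230,390)}.items():
    a=viewer.get_image(n)[:,:,::-1]; cv2.imwrite(f"pics/{n}3.png",cv2.resize(a[r0:r1,c0:c1],None,fx=5,fy=4.25,interpolation=cv2.INTER_CUBIC))
E
```

```text
clock: 2.62
tool_pos: [0.4916, -0.2177, 0.0887]
tcp_rot: [[0.001, 0.866, 0.5], [-0.001, 0.5, -0.866], [-1.0, 0.0, 0.001]]
force: [-0.2, -0.7, 0.7]
width: 0.002
```

View pics/scene3.png

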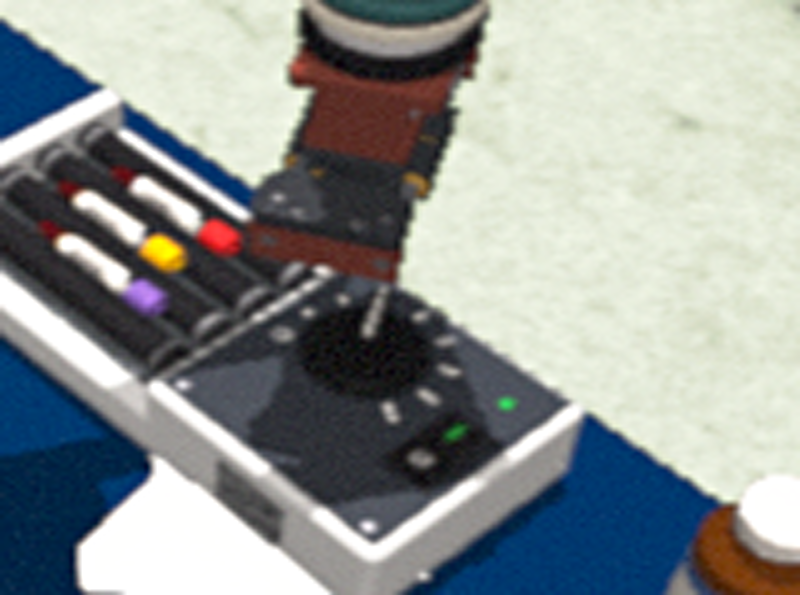

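Run:
```python
import numpy as np
A=np.array([.4774,-.2454]);c0=np.array([.491,-.217])
for t in (30,26,22,18,14,11,8,4,0,-4,-8,-12,-15,-18,-20,-22,-24):
    a=np.radians(t);u=np.array([np.cos(a),np.sin(a)]);n=np.array([-u[1],u[0]])
    print(t,t-30,np.round((A+.026*u+.015*n-c0)*100,2))
```

```text
30 0 [ 0.14 -0.24]
26 -4 [ 0.32 -0.35]
22 -8 [ 0.49 -0.48]
18 -12 [ 0.65 -0.61]
14 -16 [ 0.8  -0.76]
11 -19 [ 0.91 -0.87]
8 -22 [ 1.01 -0.99]
4 -26 [ 1.13 -1.16]
0 -30 [ 1.24 -1.34]
-4 -34 [ 1.34 -1.53]
-8 -38 [ 1.42 -1.72]
-12 -42 [ 1.5  -1.91]
-15 -45 [ 1.54 -2.06]
-18 -48 [ 1.58 -2.22]
-20 -50 [ 1.6  -2.32]
-22 -52 [ 1.61 -2.42]
-24 -54 [ 1.63 -2.53]
```

```bash
python3 -m jog '{"xyz":[[0.14,-0.24,0],[0.32,-0.35,0],[0.49,-0.48,0],[0.49,-0.48,0]],"delta_rot":[[0,0,0],[0,0,-4],[0,0,-8],[0,0,-8]]}'
python3 - <<'E'
from bench import manip, viewer
import cv2
for n,(r0,r1,c0,c1) in {"scene":(180,260,270,370)}.items():
    a=viewer.get_image(n)[:,:,::-1]; cv2.imwrite(f"pics/{n}4.png",cv2.resize(a[r0:r1,c0:c1],None,fx=6,fy=6,interpolation=cv2.INTER_CUBIC))
E
```

```text
clock: 3.18
tool_pos: [0.496, -0.222, 0.0883]
tcp_rot: [[0.0, 0.927, 0.375], [-0.0, 0.375, -0.927], [-1.0, 0.0, 0.0]]
force: [-0.4, 0.1, -0.1]
width: 0.007
```

View pics/scene4.png

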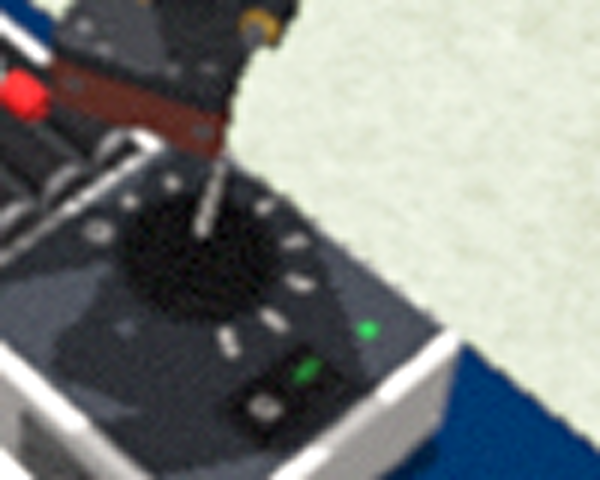

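```bash
python3 -m jog '{"xyz":[[0.08,-0.06,0],[0.16,-0.13,0],[0.16,-0.13,0]],"delta_rot":[[0,0,-2],[0,0,-4],[0,0,-4]]}'; python3 -m jog '{"xyz":[[0.08,-0.08,0],[0.15,-0.15,0],[0.15,-0.15,0]],"delta_rot":[[0,0,-2],[0,0,-4],[0,0,-4]]}'
python3 - <<'E'
from bench import manip, viewer
import cv2
for n,(r0,r1,c0,c1) in {"scene":(180,260,270,370)}.items():
    a=viewer.get_image(n)[:,:,::-1]; cv2.imwrite(f"pics/{n}5.png",cv2.resize(a[r0:r1,c0:c1],None,fx=6,fy=6,interpolation=cv2.INTER_CUBIC))
E
```

```text
clock: 3.6
tool_pos: [0.4975, -0.2232, 0.0882]
tcp_rot: [[-0.0, 0.951, 0.309], [-0.0, 0.309, -0.951], [-1.0, -0.0, 0.0]]
force: [0.2, 0.2, 1.0]
width: 0.005
clock: 3.98
tool_pos: [0.4991, -0.2247, 0.0882]
tcp_rot: [[-0.0, 0.97, 0.241], [-0.0, 0.241, -0.97], [-1.0, -0.0, 0.0]]
force: [0.7, 0.1, -0.1]
width: 0.008
```

View pics/scene5.png

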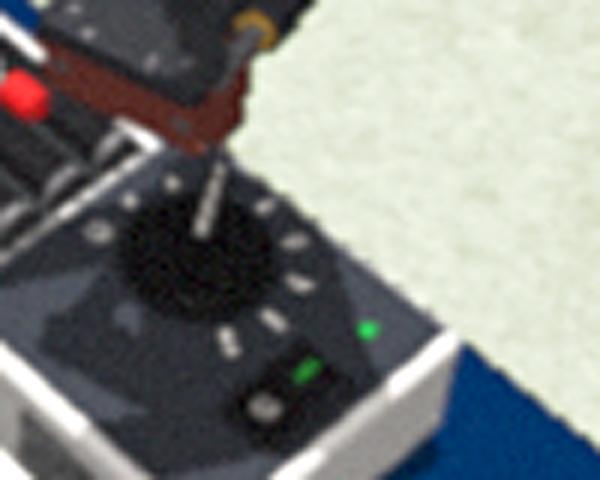

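Run:
```python
from h import *
from bench import manip
s=manip.get_state(); p=s["tool_pos"]; R=s["tcp_rot"]
im=cv2.imread("pics/scene5.png")
f=lambda X:tuple(int(v) for v in (proj("scene",X)[0]-[270,180])*6+2.5)
cv2.circle(im,f(p),4,(0,255,255),-1)
for X,c in (([.5034,-.2304,.1],(255,0,255)),([.4774,-.2454,.1],(255,0,255)),([.4774,-.2454,.075],(0,0,255))): cv2.circle(im,f(X),4,c,-1)
for a in(-1,1):
  for b in (-1,1):
    q=p+R@[0,a*.0135,b*.01]; cv2.circle(im,f(q),3,(255,255,0),-1); cv2.line(im,f(q),f(q+[0,0,.06]),(255,255,0),1)
cv2.imwrite("pics/scene5o.png",im)
```

```text
(no output)
```

View pics/scene5o.png

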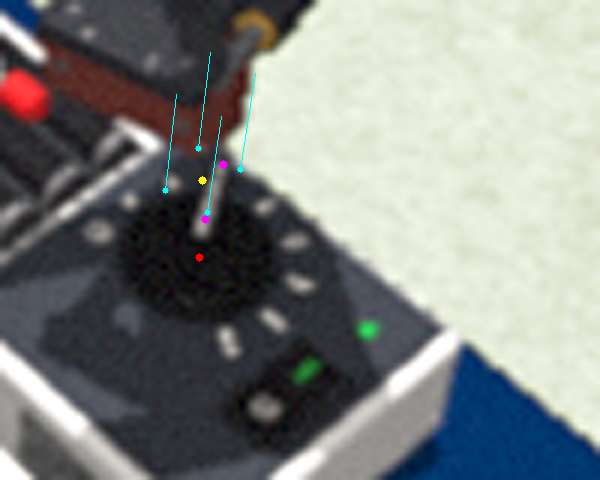

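Run:
```python
import cv2
a=cv2.imread("pics/scene0.png")[0:130,210:350]; cv2.imwrite("pics/g.png",cv2.resize(a,None,fx=5,fy=4.5,interpolation=cv2.INTER_CUBIC))
```

```text
(no output)
```

View pics/g.png

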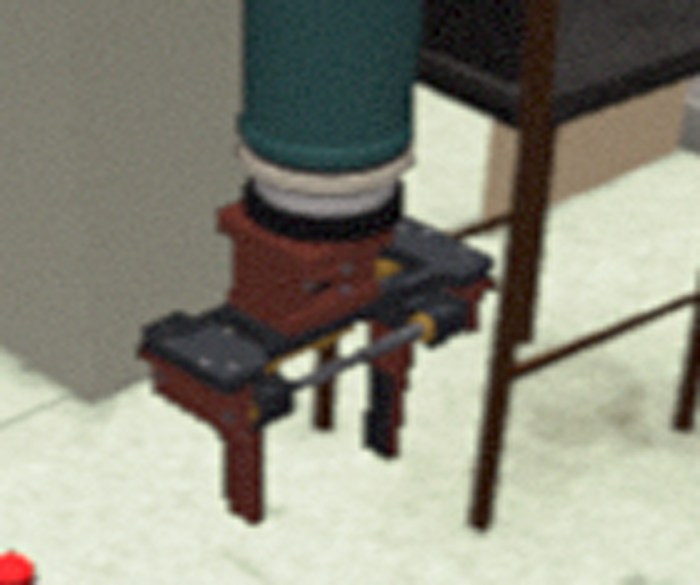

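Run:
```python
from h import *
p=np.array([.5993,0,.1875])
f=lambda X:proj("scene",X)[0]
print(f(p),f(p+[.044,0,0]),f(p-[.044,0,0]), f(p+[0,0,.08]))
im=cv2.imread("pics/scene0.png")
```

```text
[272.0276202  118.17007351] [283.82072813 111.47523116] [259.79263008 125.11576843] [272.86406691  92.64543137]
```

Run:
```python
from h import *
p=np.array([.5993,0,.1875])
im=cv2.imread("pics/top0.png"); im2=cv2.imread("pics/scene0.png")
o=cv2.resize(im[100:200,160:280],None,fx=6,fy=6,interpolation=cv2.INTER_CUBIC)
for z,c in ((0,(0,255,255)),(.03,(255,0,255))):
  for dx in (.0,.044,-.044,.0575,-.0575):
    u=(proj("top",p+[dx,0,z])[0]-[160,100])*6+2.5; cv2.circle(o,tuple(int(v) for v in u),3,c,-1); print(z,dx,u)
cv2.imwrite("pics/t0g.png",o)
o=cv2.resize(im2[40:140,210:330],None,fx=6,fy=6,interpolation=cv2.INTER_CUBIC)
for z,c in ((0,(0,255,255)),(.03,(255,0,255))):
  for dx in (.0,.044,-.044,.0575,-.0575):
    u=(proj("scene",p+[dx,0,z])[0]-[210,40])*6+2.5; cv2.circle(o,tuple(int(v) for v in u),3,c,-1)
cv2.imwrite("pics/s0g.png",o)
```

```text
0 0.0 [387.79505438 275.70363176]
0 0.044 [389.48529973 187.32469789]
0 -0.044 [386.09200477 364.75206995]
0 0.0575 [390.001353   160.34149223]
0 -0.0575 [385.56688876 392.20914471]
0.03 0.0 [381.94267266 260.73938843]
0.03 0.044 [383.69108205 170.55127886]
0.03 -0.044 [380.18073649 351.62524895]
0.03 0.0575 [384.22483801 143.01857341]
0.03 -0.0575 [379.63740639 379.65181673]
```

View pics/t0g.png

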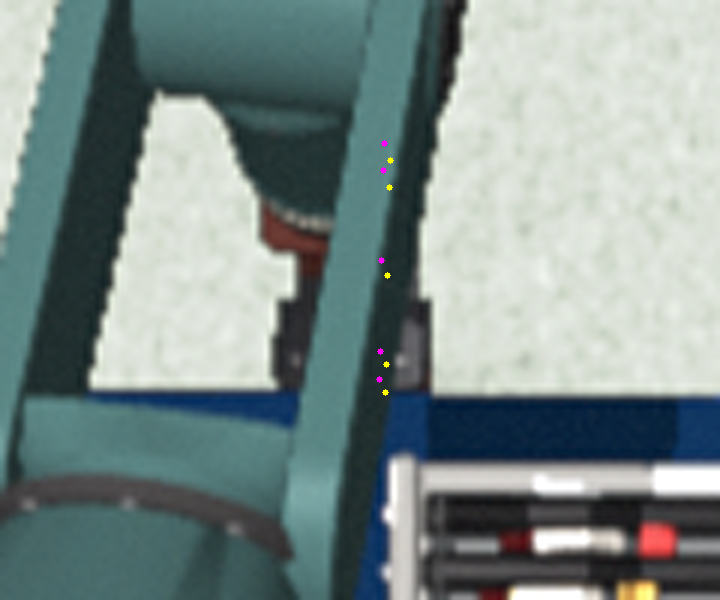

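View pics/s0g.png

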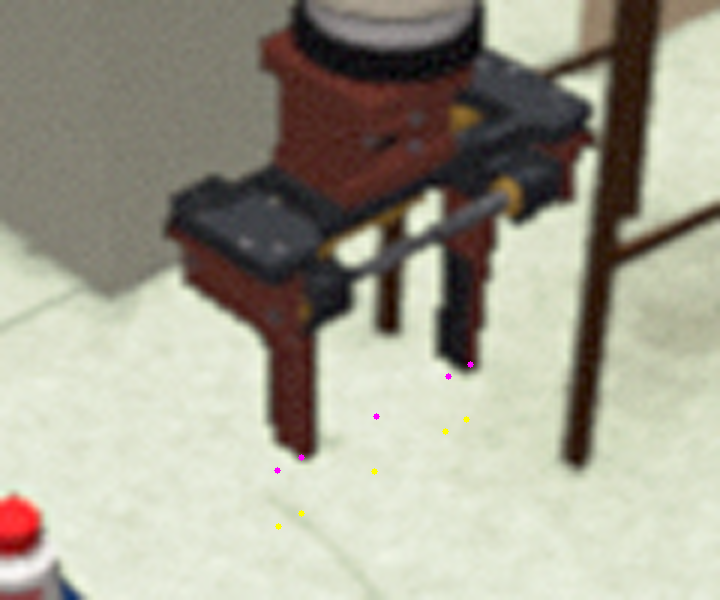

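Run:
```python
from h import *
for n in P:
    print(n, proj(n,[[0,0,0],[0.1,0,0],[0,.1,0],[0,0,.1]]).round(1).tolist())
im=cv2.imread("pics/top0.png"); o=cv2.resize(im[284:384,140:300],None,fx=5,fy=5)
th=np.linspace(0,2*np.pi,60)
for r in(.1,.12):
  for u in proj("top",np.c_[r*np.cos(th),r*np.sin(th),0*th+.02]): cv2.circle(o,tuple(int(v) for v in (u-[140,284])*5+2),2,(0,0,255),-1)
cv2.imwrite("pics/tb.png",o)
im=cv2.imread("pics/scene0.png"); o=cv2.resize(im[220:384,0:180],None,fx=4,fy=3.5)
for r in(.1,.12):
  for u in proj("scene",np.c_[r*np.cos(th),r*np.sin(th),0*th+.02]): cv2.circle(o,tuple(int(v) for v in (u-[0,220])*[4,3.5]+2),2,(0,0,255),-1)
cv2.imwrite("pics/sb.png",o)
```

```text
scene [[84.9, 287.0], [122.9, 262.6], [67.2, 259.7], [69.6, 264.9]]
top [[226.2, 346.4], [226.8, 313.9], [194.4, 346.1], [223.2, 352.1]]
```

View pics/tb.png

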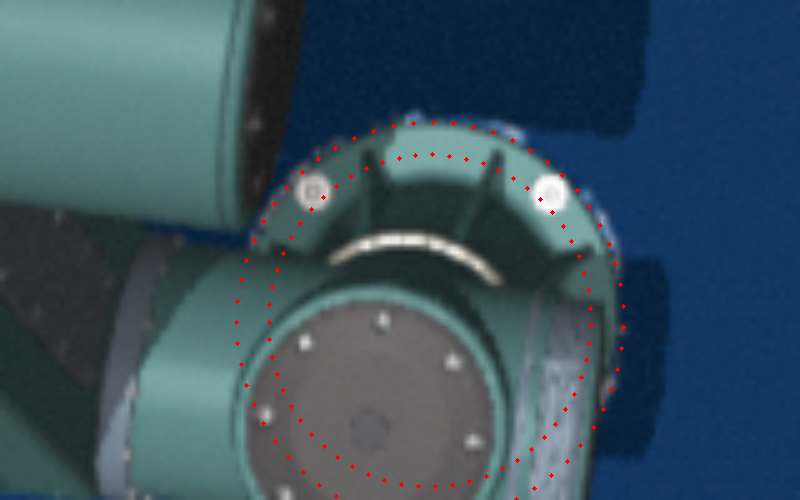

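View pics/sb.png

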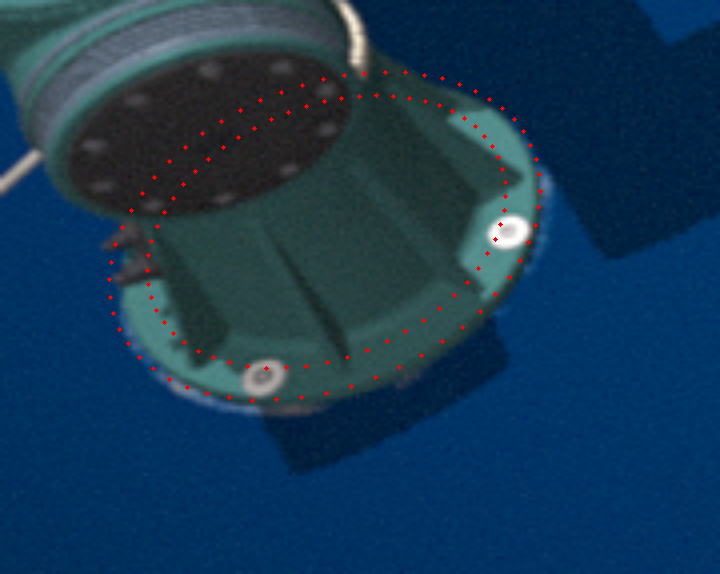

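Run:
```python
from h import *
g=lambda a:np.array(a)/6+[210,40]; t=lambda a:np.array(a)/6+[160,100]
for s,u in (((268,275),(430,385)),((172,215),(278,385)),((220,245),(355,385))):
    print(tri(g(s),t(u)))
```

```text
(array([ 0.51107762, -0.03395183,  0.34261827]), array([ 0.72682801, -0.09786601, -0.51040447,  0.6725572 ]))
(array([0.51458863, 0.03040945, 0.3362892 ]), array([-0.35410051,  0.05103498,  0.23038142, -0.32299544]))
(array([ 0.5128657 , -0.00234908,  0.33944063]), array([ 0.1776078 , -0.02475962, -0.12007314,  0.16320229]))
```

Run:
```python
from h import *
from scipy.optimize import least_squares
for uv,x in (((295,455),.6-.051),((458,368),.6+.051)):
    px=np.array(uv)/6+[210,40]
    r=least_squares(lambda v:proj("scene",[x,v[0],v[1]])[0]-px,[0,.2]);print(r.x)
```

```text
[-0.00448983  0.22339379]
[0.00032414 0.21670537]
```

The picture contradicts the reported TCP. The drawn finger ends lie about 31 mm above it, triangulated at z≈0.22 at the start against a reported 0.188. That also explains the missing contact: the fingers are passing above the wing. I'll back off sideways, go lower in small steps while watching the force, and look again.

```bash
python3 -m jog '{"xyz":[[-0.3,0.3,0],[-0.6,0.6,0],[-0.9,0.95,0],[-0.9,0.95,0]],"delta_rot":[[0,0,6],[0,0,12],[0,0,16],[0,0,16]]}'; python3 -m jog '{"xyz":[[0,0,-0.3],[0,0,-0.6],[0,0,-0.6]],"delta_rot":[[0,0,0],[0,0,0],[0,0,0]]}'; python3 -m jog '{"xyz":[[0,0,-0.2],[0,0,-0.4],[0,0,-0.4]],"delta_rot":[[0,0,0],[0,0,0],[0,0,0]]}'
python3 - <<'E'
from bench import manip, viewer
import cv2
for n,(r0,r1,c0,c1) in {"scene":(160,260,260,380)}.items():
    a=viewer.get_image(n)[:,:,::-1]; cv2.imwrite(f"pics/{n}6.png",cv2.resize(a[r0:r1,c0:c1],None,fx=6,fy=6,interpolation=cv2.INTER_CUBIC))
E
```

```text
clock: 4.53
tool_pos: [0.4897, -0.2149, 0.0882]
tcp_rot: [[-0.0, 0.866, 0.5], [0.0, 0.5, -0.866], [-1.0, -0.0, -0.0]]
force: [-0.5, -0.6, -0.3]
width: 0.006
clock: 4.9
tool_pos: [0.4898, -0.215, 0.0818]
tcp_rot: [[-0.001, 0.866, 0.5], [0.0, 0.5, -0.866], [-1.0, -0.0, -0.001]]
force: [0.6, 0.9, 1.1]
width: 0.005
clock: 5.28
tool_pos: [0.4898, -0.215, 0.078]
tcp_rot: [[-0.0, 0.866, 0.5], [0.0, 0.5, -0.866], [-1.0, -0.0, -0.0]]
force: [-0.7, -0.5, -0.1]
width: 0.005
```

View pics/scene6.png

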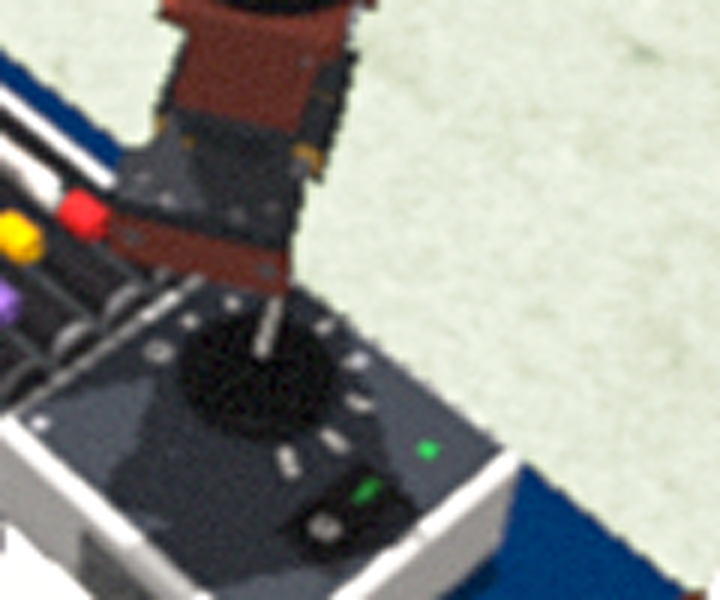

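At a reported z of 0.078, below the skirt's top, there is still no contact. So the real fingertips are higher than reported, as the picture shows. I'll keep lowering with care.

```bash
python3 -m jog '{"xyz":[[0,0,-0.3],[0,0,-0.6],[0,0,-0.9],[0,0,-0.9]],"delta_rot":[[0,0,0],[0,0,0],[0,0,0],[0,0,0]]}'; python3 -m jog '{"xyz":[[0,0,-0.2],[0,0,-0.4],[0,0,-0.6],[0,0,-0.6]],"delta_rot":[[0,0,0],[0,0,0],[0,0,0],[0,0,0]]}'
python3 - <<'E'
from bench import manip, viewer
import cv2
for n,(r0,r1,c0,c1) in {"scene":(160,260,260,380)}.items():
    a=viewer.get_image(n)[:,:,::-1]; cv2.imwrite(f"pics/{n}7.png",cv2.resize(a[r0:r1,c0:c1],None,fx=6,fy=6,interpolation=cv2.INTER_CUBIC))
E
```

```text
clock: 5.82
tool_pos: [0.4897, -0.215, 0.0689]
tcp_rot: [[-0.001, 0.866, 0.5], [0.0, 0.5, -0.866], [-1.0, -0.0, -0.001]]
force: [-0.5, 0.2, 0.1]
width: 0.01
clock: 6.32
tool_pos: [0.4898, -0.215, 0.063]
tcp_rot: [[-0.0, 0.866, 0.5], [0.0, 0.5, -0.866], [-1.0, -0.0, -0.0]]
force: [0.1, -0.3, -0.6]
width: 0.008
```

View pics/scene7.png

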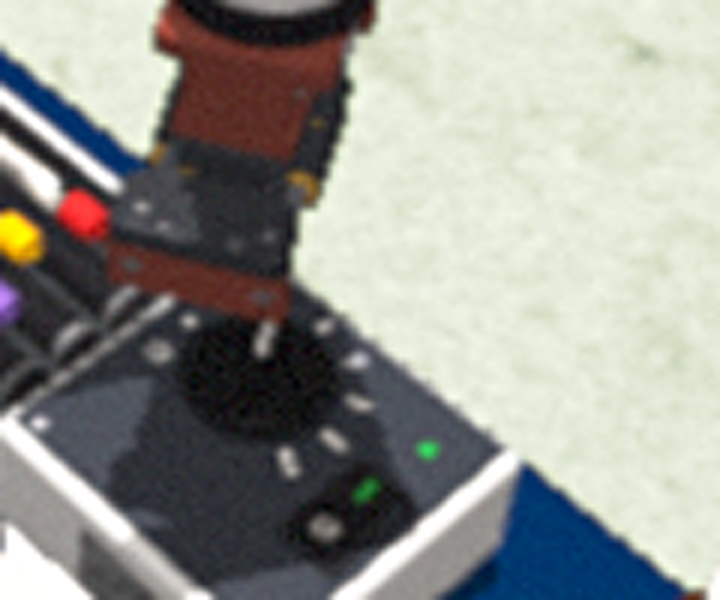

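```bash
python3 -m jog '{"xyz":[[0,0,-0.2],[0,0,-0.4],[0,0,-0.4]],"delta_rot":[[0,0,0],[0,0,0],[0,0,0]]}'; python3 -m jog '{"xyz":[[0,0,-0.1],[0,0,-0.3],[0,0,-0.3]],"delta_rot":[[0,0,0],[0,0,0],[0,0,0]]}'
```

```text
clock: 6.75
tool_pos: [0.4898, -0.215, 0.059]
tcp_rot: [[-0.0, 0.866, 0.5], [0.0, 0.5, -0.866], [-1.0, -0.0, -0.0]]
force: [0.2, -0.8, -0.4]
width: 0.008
clock: 7.12
tool_pos: [0.4898, -0.215, 0.056]
tcp_rot: [[-0.0, 0.866, 0.5], [0.0, 0.5, -0.866], [-1.0, -0.0, -0.0]]
force: [-0.2, -0.9, 0.1]
width: 0.007
```

```bash
python3 -m jog '{"xyz":[[0.12,-0.22,0],[0.24,-0.43,0],[0.33,-0.49,0],[0.33,-0.49,0]],"delta_rot":[[0,0,0],[0,0,0],[0,0,-2],[0,0,-2]]}'; python3 -m jog '{"xyz":[[0.09,-0.05,0],[0.18,-0.11,0],[0.18,-0.11,0]],"delta_rot":[[0,0,-2],[0,0,-4],[0,0,-4]]}'
```

```text
clock: 7.62
tool_pos: [0.4923, -0.2185, 0.0561]
tcp_rot: [[-0.002, 0.883, 0.469], [0.003, 0.469, -0.883], [-1.0, -0.0, -0.003]]
force: [-1.2, 4.9, 3.1]
width: 0.004
clock: 8.0
tool_pos: [0.4941, -0.2196, 0.056]
tcp_rot: [[-0.002, 0.914, 0.406], [0.003, 0.406, -0.914], [-1.0, -0.001, -0.003]]
force: [-1.5, 5.2, 3.4]
width: 0.009
```

```bash
python3 -m jog '{"xyz":[[0.08,-0.06,0],[0.16,-0.13,0],[0.16,-0.13,0]],"delta_rot":[[0,0,-2],[0,0,-4],[0,0,-4]]}'; python3 -m jog '{"xyz":[[0.08,-0.07,0],[0.16,-0.14,0],[0.16,-0.14,0]],"delta_rot":[[0,0,-2],[0,0,-4],[0,0,-4]]}'
cat > snap.py <<'E'
import sys,cv2
from bench import viewer
a=viewer.get_image("scene")[:,:,::-1]; cv2.imwrite(f"pics/{sys.argv[1]}.png",cv2.resize(a[160:260,260:380],None,fx=6,fy=6,interpolation=cv2.INTER_CUBIC))
E
python3 snap.py s8
```

```text
clock: 8.38
tool_pos: [0.4966, -0.2222, 0.0561]
tcp_rot: [[-0.0, 0.94, 0.342], [0.0, 0.342, -0.94], [-1.0, -0.0, -0.0]]
force: [-0.1, 3.7, -0.4]
width: 0.003
clock: 8.75
tool_pos: [0.4989, -0.2247, 0.0564]
tcp_rot: [[0.001, 0.961, 0.275], [-0.001, 0.275, -0.961], [-1.0, 0.0, 0.002]]
force: [0.2, -0.5, 0.2]
width: 0.004
```

View pics/s8.png

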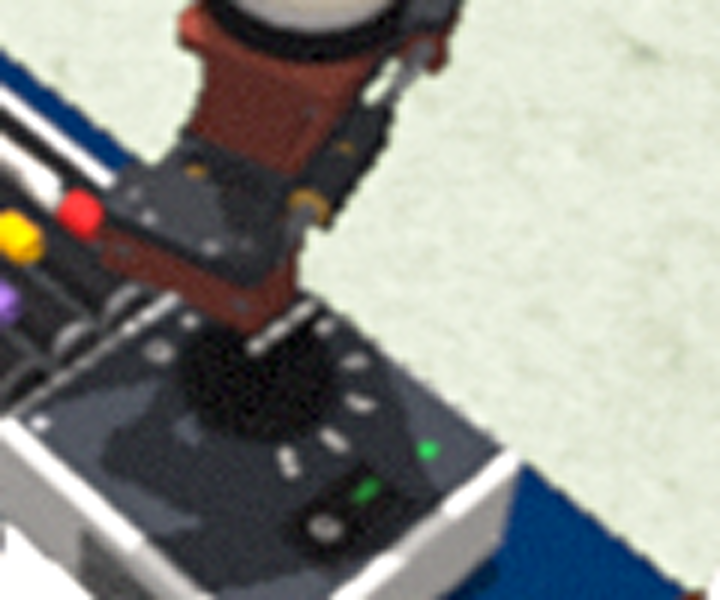

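One click: the pointer line now runs from (255,348) to (312,308), which is bar 4. On to the next one.

```bash
python3 -m jog '{"xyz":[[0.14,-0.15,0],[0.28,-0.3,0],[0.4,-0.48,0],[0.4,-0.48,0]],"delta_rot":[[0,0,-4],[0,0,-8],[0,0,-12],[0,0,-12]]}'; python3 -m jog '{"xyz":[[0.06,-0.09,0],[0.11,-0.18,0],[0.21,-0.37,0],[0.21,-0.37,0]],"delta_rot":[[0,0,-2],[0,0,-4],[0,0,-8],[0,0,-8]]}'; python3 -m jog '{"xyz":[[0.04,-0.1,0],[0.08,-0.19,0],[0.08,-0.19,0]],"delta_rot":[[0,0,-2],[0,0,-4],[0,0,-4]]}'
```

```text
clock: 9.3
tool_pos: [0.5025, -0.229, 0.0563]
tcp_rot: [[0.0, 0.998, 0.07], [-0.0, 0.07, -0.998], [-1.0, 0.0, 0.0]]
force: [-0.0, 0.7, -0.4]
width: 0.002
clock: 9.8
tool_pos: [0.5041, -0.2312, 0.0562]
tcp_rot: [[-0.001, 0.997, -0.071], [0.002, -0.071, -0.997], [-1.0, -0.001, -0.002]]
force: [1.0, 5.4, 2.8]
width: 0.008
clock: 10.18
tool_pos: [0.5052, -0.2338, 0.0562]
tcp_rot: [[-0.0, 0.99, -0.139], [0.001, -0.139, -0.99], [-1.0, -0.0, -0.001]]
force: [0.4, 4.8, 1.2]
width: 0.006
```

Pushing with about 5 N. The commanded angle is now −8°; I'll continue in small steps.

```bash
python3 -m jog '{"xyz":[[0.04,-0.1,0],[0.04,-0.1,0],[0.04,-0.1,0]],"delta_rot":[[0,0,-2],[0,0,-2],[0,0,-2]]}'; python3 snap.py s9;  python3 -m jog '{"xyz":[[0.03,-0.1,0],[0.03,-0.1,0],[0.03,-0.1,0]],"delta_rot":[[0,0,-2],[0,0,-2],[0,0,-2]]}'; python3 snap.py s10
```

```text
clock: 10.55
tool_pos: [0.5056, -0.2354, 0.0562]
tcp_rot: [[-0.0, 0.985, -0.173], [-0.0, -0.173, -0.985], [-1.0, -0.0, 0.0]]
force: [1.0, 3.5, 1.5]
width: 0.003
clock: 10.98
tool_pos: [0.5059, -0.2365, 0.0562]
tcp_rot: [[0.0, 0.978, -0.208], [-0.0, -0.208, -0.978], [-1.0, 0.0, 0.0]]
force: [1.4, 1.9, -0.0]
width: 0.006
```

View pics/s10.png

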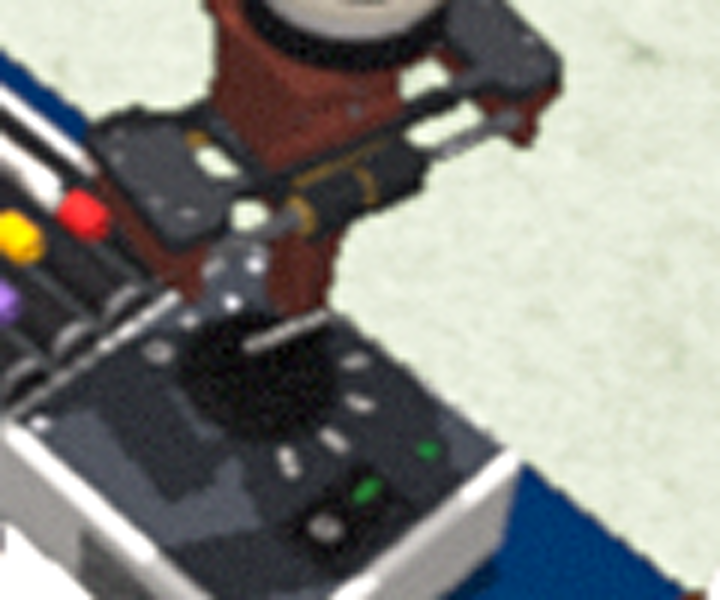

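```bash
python3 -m jog '{"xyz":[[0.03,-0.1,0],[0.03,-0.1,0],[0.03,-0.1,0]],"delta_rot":[[0,0,-2],[0,0,-2],[0,0,-2]]}'; python3 snap.py s11
```

```text
clock: 11.4
tool_pos: [0.5062, -0.2374, 0.0562]
tcp_rot: [[0.0, 0.97, -0.242], [-0.0, -0.242, -0.97], [-1.0, 0.0, 0.0]]
force: [0.9, 0.0, -0.4]
width: 0.003
```

View pics/s11.png

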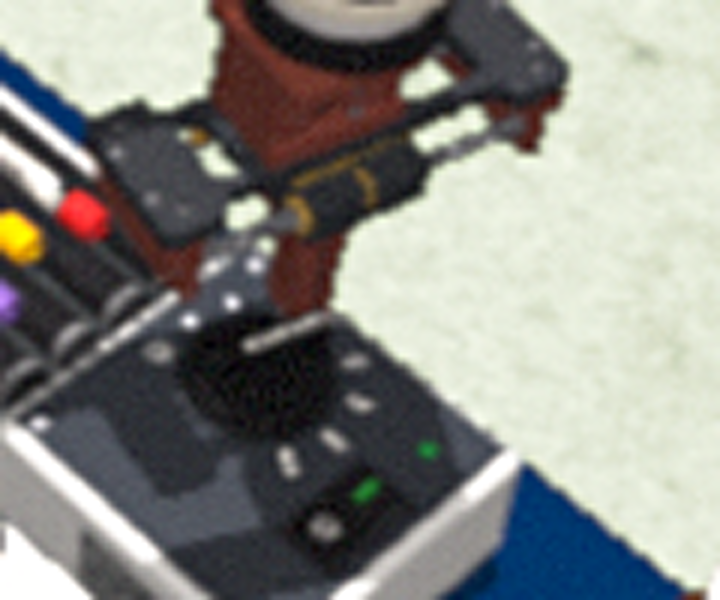

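```bash
python3 -m jog '{"xyz":[[0.03,-0.12,0],[0.03,-0.12,0],[0.03,-0.12,0],[0.03,-0.12,0]],"delta_rot":[[0,0,-2],[0,0,-2],[0,0,-2],[0,0,-2]]}'; python3 snap.py s12
```

```text
clock: 11.95
tool_pos: [0.5064, -0.2385, 0.0562]
tcp_rot: [[-0.0, 0.961, -0.276], [-0.0, -0.276, -0.961], [-1.0, -0.0, 0.0]]
force: [-0.6, 0.4, -0.4]
width: 0.003
```

View pics/s12.png

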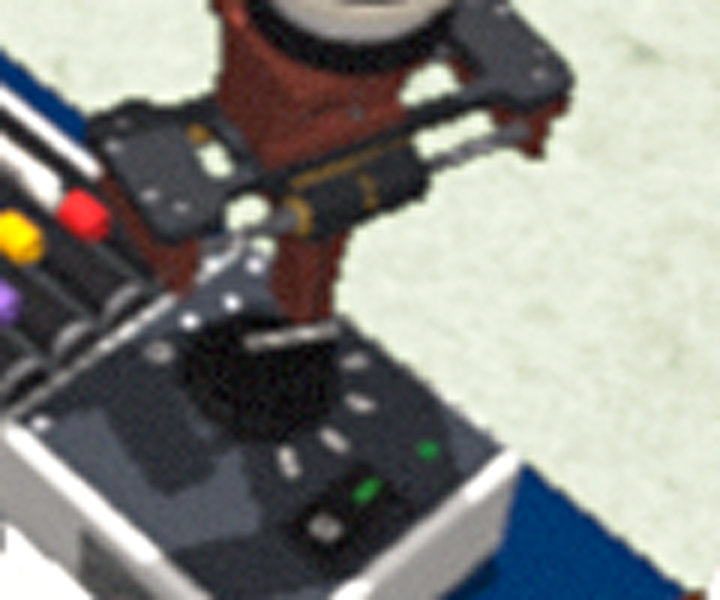

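```bash
python3 - <<'E'
from h import *
q=[.4573,-.16745,0,.0007]
for k in (4,4.5,5,5.5):
    a=np.radians(120-30*k); pts=[[.02+r*np.cos(a),-.078+r*np.sin(a),.1] for r in(-.008,.030)]
    print(k,((proj("scene",mach(q,pts))-[260,160])*6+2.5).round().tolist())
E
python3 -m jog '{"xyz":[[-0.15,0.5,0],[-0.3,1,0],[-0.3,1,0.5],[-0.3,1,3],[-0.3,1,6],[-0.3,1,6]],"delta_rot":[[0,0,0],[0,0,0],[0,0,0],[0,0,0],[0,0,0],[0,0,0]]}'; python3 snap.py s13
```

```text
4 [[251.0, 350.0], [317.0, 301.0]]
4.5 [[248.0, 347.0], [329.0, 313.0]]
5 [[246.0, 343.0], [337.0, 328.0]]
5.5 [[245.0, 339.0], [341.0, 343.0]]
clock: 12.75
tool_pos: [0.5054, -0.2295, 0.1187]
tcp_rot: [[0.004, 0.961, -0.275], [-0.003, -0.275, -0.961], [-1.0, 0.005, 0.001]]
force: [-1.1, -1.0, 0.6]
width: 0.004
```

View pics/s13.png

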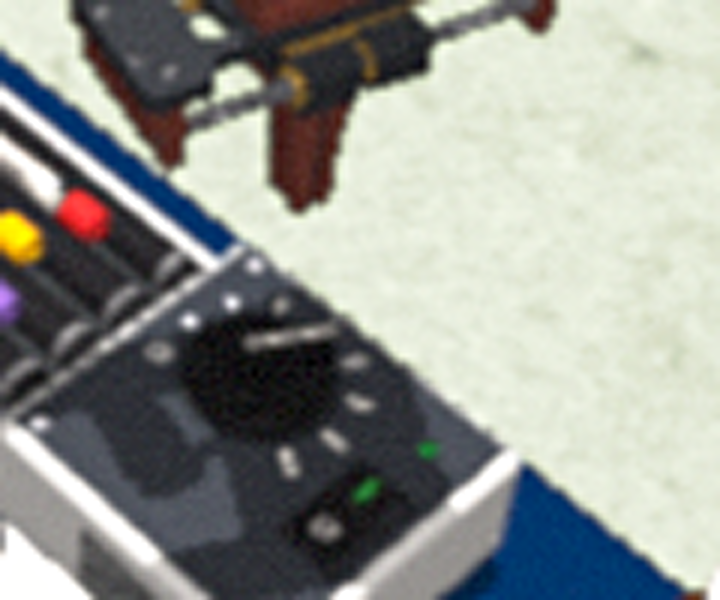

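The dial rests exactly at bar 5: predicted line (246,343)→(337,328), seen the same. The fingers are visible now. I'll check the tip offset and work out the rocker move.

```bash
python3 -m jog '{"xyz":[[-0.9,-2.1,0.5],[-1.8,-4.2,0.5],[-2.7,-6.3,0.5],[-3.4,-8.6,0.5],[-3.4,-8.6,0.5],[-3.4,-8.6,0.5]],"delta_rot":[[0,0,6],[0,0,12],[0,0,16],[0,0,16],[0,0,16],[0,0,16]]}'
python3 - <<'E'
from h import *
from bench import manip
s=manip.get_state();p=s["tool_pos"];print(p)
im=viewer.get_image("scene")[:,:,::-1]
cv2.imwrite("pics/sc14.png",im)
o=cv2.resize(im[150:270,250:380],None,fx=6,fy=5,interpolation=cv2.INTER_CUBIC)
for z,c in((.031,(255,0,255)),(0,(0,255,255))):
    u=(proj("scene",p+[0,0,z])[0]-[250,150])*[6,5]+2.5; cv2.circle(o,tuple(int(v) for v in u),3,c,-1); print(u)
cv2.imwrite("pics/s14.png",o)
print(proj("scene",[.469,-.315,.087]))
E
```

```text
clock: 13.55
tool_pos: [0.469, -0.3135, 0.1204]
tcp_rot: [[-0.001, 1.0, -0.0], [0.002, -0.0, -1.0], [-1.0, -0.001, -0.002]]
force: [0.2, -0.2, -0.1]
width: 0.004
[ 0.46898143 -0.31345704  0.12035376]
[455.87049413 362.78200768]
[445.22082116 404.31313206]
[[322.48041869 239.22990527]]
```

View pics/s14.png

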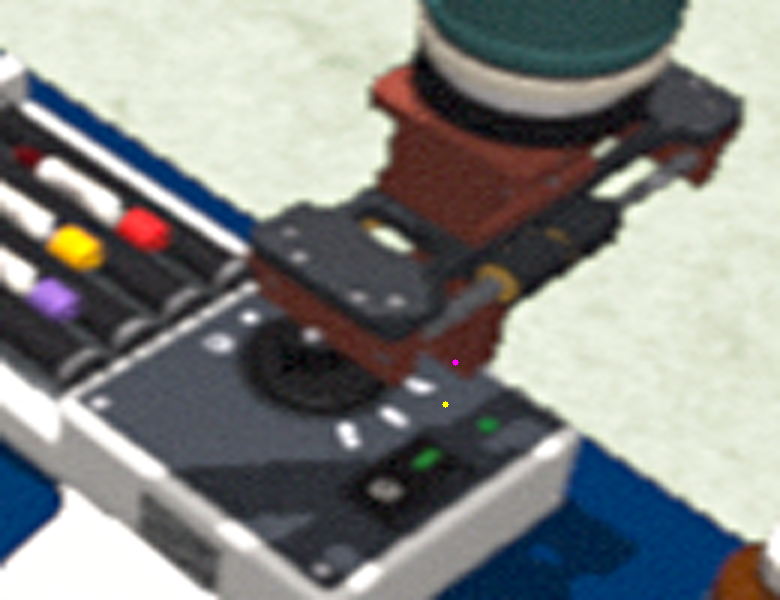

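```bash
python3 -m jog '{"xyz":[[0,-0.15,-2],[0,-0.15,-4],[0,-0.15,-5.5],[0,-0.15,-5.5],[0,-0.15,-5.5]],"delta_rot":[[0,0,0],[0,0,0],[0,0,0],[0,0,0],[0,0,0]]}';  python3 -m jog '{"xyz":[[0,0,-0.2],[0,0,-0.4],[0,0,-0.4]],"delta_rot":[[0,0,0],[0,0,0],[0,0,0]]}'; python3 snap.py s15
```

```text
clock: 14.22
tool_pos: [0.4699, -0.3159, 0.0667]
tcp_rot: [[0.0, 1.0, 0.0], [-0.0, 0.0, -1.0], [-1.0, 0.0, 0.0]]
force: [-0.4, 0.5, 0.6]
width: 0.0
clock: 14.6
tool_pos: [0.4694, -0.3159, 0.0623]
tcp_rot: [[-0.0, 1.0, -0.0], [-0.0, -0.0, -1.0], [-1.0, -0.0, 0.0]]
force: [-0.3, 0.4, -0.9]
width: 0.002
```

View pics/s15.png

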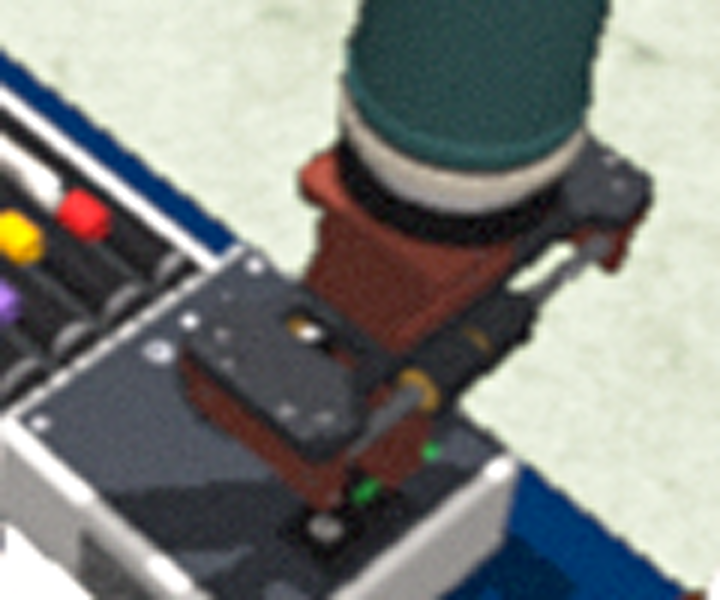

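```bash
python3 -m jog '{"xyz":[[0,0,-0.2],[0,0,-0.4],[0,0,-0.4]],"delta_rot":[[0,0,0],[0,0,0],[0,0,0]]}';  python3 -m jog '{"xyz":[[0,0,-0.2],[0,0,-0.2],[0,0,-0.2]],"delta_rot":[[0,0,0],[0,0,0],[0,0,0]]}';python3 -m jog '{"xyz":[[0,0,-0.2],[0,0,-0.2],[0,0,-0.2]],"delta_rot":[[0,0,0],[0,0,0],[0,0,0]]}'
```

```text
clock: 15.02
tool_pos: [0.4693, -0.3158, 0.058]
tcp_rot: [[-0.0, 1.0, -0.0], [0.0, -0.0, -1.0], [-1.0, -0.0, -0.0]]
force: [-0.2, 0.1, 1.2]
width: 0.008
clock: 15.4
tool_pos: [0.4695, -0.3159, 0.0562]
tcp_rot: [[-0.0, 1.0, -0.0], [-0.0, -0.0, -1.0], [-1.0, -0.0, 0.0]]
force: [0.0, -0.7, -1.0]
width: 0.006
clock: 15.78
tool_pos: [0.4694, -0.3159, 0.0542]
tcp_rot: [[-0.0, 1.0, 0.0], [0.0, 0.0, -1.0], [-1.0, -0.0, -0.0]]
force: [-0.6, 0.0, -0.2]
width: 0.005
```

```bash
python3 -m jog '{"xyz":[[0,0,-0.2],[0,0,-0.2],[0,0,-0.2]],"delta_rot":[[0,0,0],[0,0,0],[0,0,0]]}';  python3 -m jog '{"xyz":[[0,0,-0.2],[0,0,-0.2],[0,0,-0.2]],"delta_rot":[[0,0,0],[0,0,0],[0,0,0]]}';python3 -m jog '{"xyz":[[0,0,-0.15],[0,0,-0.15],[0,0,-0.15]],"delta_rot":[[0,0,0],[0,0,0],[0,0,0]]}'; python3 snap.py s16
```

```text
clock: 16.15
tool_pos: [0.4698, -0.3161, 0.0524]
tcp_rot: [[0.0, 1.0, 0.0], [-0.0, 0.0, -1.0], [-1.0, 0.0, 0.0]]
force: [0.4, 1.2, 1.4]
width: 0.007
clock: 16.52
tool_pos: [0.4694, -0.3161, 0.0502]
tcp_rot: [[-0.0, 1.0, 0.0], [-0.0, 0.0, -1.0], [-1.0, -0.0, 0.0]]
force: [1.0, -0.5, 2.5]
width: 0.006
clock: 16.9
tool_pos: [0.4692, -0.3158, 0.0486]
tcp_rot: [[-0.001, 1.0, 0.0], [0.0, 0.0, -1.0], [-1.0, -0.001, -0.0]]
force: [1.3, -1.2, 1.6]
width: 0.003
```

View pics/s16.png

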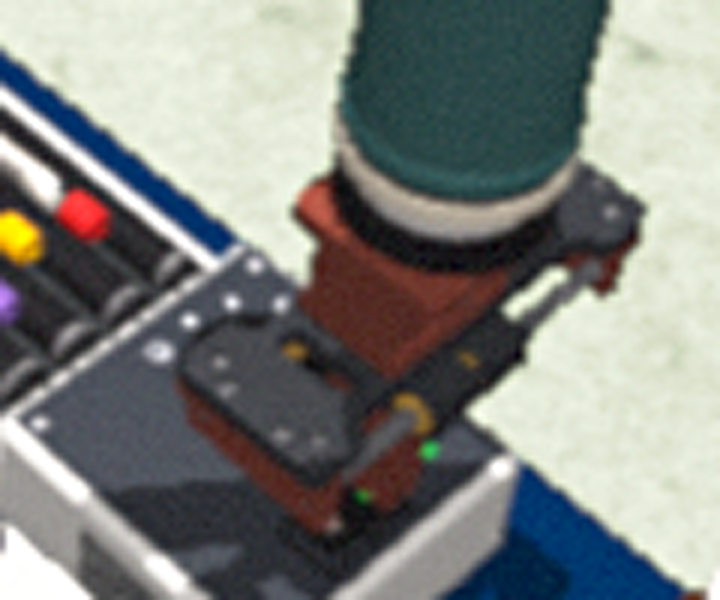

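```bash
python3 -m jog '{"xyz":[[0,0,-0.15],[0,0,-0.15],[0,0,-0.15]],"delta_rot":[[0,0,0],[0,0,0],[0,0,0]]}';  python3 -m jog '{"xyz":[[0,0,-0.15],[0,0,-0.15],[0,0,-0.15]],"delta_rot":[[0,0,0],[0,0,0],[0,0,0]]}'
```

```text
clock: 17.32
tool_pos: [0.4695, -0.3159, 0.0474]
tcp_rot: [[-0.0, 1.0, 0.0], [0.0, 0.0, -1.0], [-1.0, -0.0, -0.0]]
force: [-0.4, 1.4, 4.3]
width: 0.003
clock: 17.7
tool_pos: [0.4696, -0.3159, 0.0472]
tcp_rot: [[0.0, 1.0, 0.0], [-0.0, 0.0, -1.0], [-1.0, 0.0, 0.0]]
force: [-2.2, 2.6, 16.1]
width: 0.005
```

The force rose sharply to 16 N at a hard stop. I'll lift off and look.

```bash
python3 -m jog '{"xyz":[[0,0,0],[0,0,0.5],[0,0,3],[0,0,8],[-2,3,10],[-4,8,12],[-4,12,13],[-4,12,13],[-4,12,13]],"delta_rot":[[0,0,0],[0,0,0],[0,0,0],[0,0,0],[0,0,0],[0,0,0],[0,0,0],[0,0,0],[0,0,0]]}'
python3 - <<'E'
from bench import viewer
import cv2
for n in("scene","top"):
    a=viewer.get_image(n)[:,:,::-1]; cv2.imwrite(f"pics/{n}17.png",a)
    r0,r1,c0,c1=(160,280,240,380) if n=="scene" else (150,250,215,390)
    cv2.imwrite(f"pics/{n}17c.png",cv2.resize(a[r0:r1,c0:c1],None,fx=5 if n=="scene" else 4.5,fy=5 if n=="scene" else 4.5,interpolation=cv2.INTER_CUBIC))
E
```

```text
clock: 18.82
tool_pos: [0.4294, -0.1963, 0.1754]
tcp_rot: [[-0.001, 1.0, 0.001], [-0.0, 0.001, -1.0], [-1.0, -0.001, 0.0]]
force: [0.1, 0.2, 0.8]
width: 0.002
```

View pics/scene17c.png

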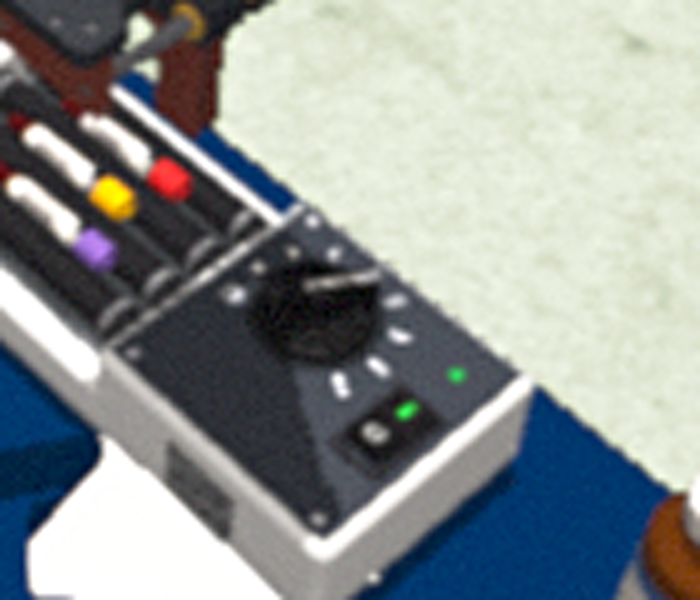

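View pics/top17c.png

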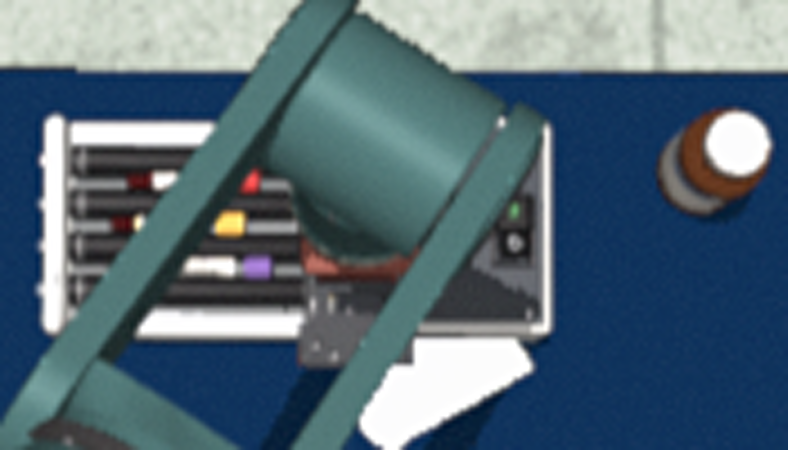

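Run:
```python
import cv2,numpy as np
a=cv2.imread("pics/scene0.png");b=cv2.imread("pics/scene17.png")
f=lambda i:cv2.resize(i[228:260,296:336],None,fx=9.5,fy=9.5,interpolation=cv2.INTER_CUBIC)
cv2.imwrite("pics/cmp.png",np.hstack([f(a),f(b)]))
for i in (a,b):
    c=i[228:260,296:336].astype(int); g=c[:,:,1]-(c[:,:,0]+c[:,:,2])//2; g=np.clip(g-30,0,None); g[:, :]=g
    ys,xs=np.mgrid[228:260,296:336]; m=(xs<327)*g; print("green",(xs*m).sum()/m.sum(),(ys*m).sum()/m.sum(), m.sum())
    w=np.clip(c.min(2)-110,0,None)*(abs(xs-315)<6)*(abs(ys-247)<6); print("O",(xs*w).sum()/w.sum(),(ys*w).sum()/w.sum())
```

```text
green 320.52268244575936 241.2879684418146 507
O 313.678445229682 247.64487632508835
green 320.8108374384236 241.68571428571428 1015
O 314.3828828828829 246.10585585585585
```

View pics/cmp.png

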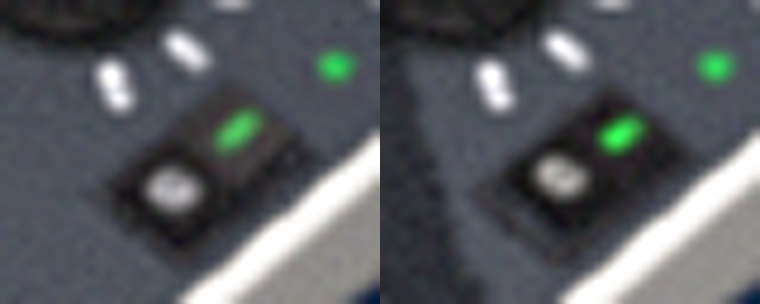

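Run:
```python
from h import *
for zp in (.075,.081):
  for ro,rg in ((-.012,.012),(-.014,.014)):
   for a in (.2,.25,.3):
    out=[]
    for x,z0 in ((ro,.081-zp),(rg,.081+rg*.3-zp)):
        p0=np.array([.4519+x,-.315,zp+z0]); c,s=np.cos(a),np.sin(a)
        p1=np.array([.4519+c*x+s*z0,-.315,zp-s*x+c*z0])
        out+= list((proj("scene",p1)[0]-proj("scene",p0)[0]).round(2))
    print(zp,ro,a,"O",out[:2],"G",out[2:])
```

```text
0.075 -0.012 0.2 O [np.float64(0.53), np.float64(-0.9)] G [np.float64(0.35), np.float64(0.23)]
0.075 -0.012 0.25 O [np.float64(0.68), np.float64(-1.13)] G [np.float64(0.41), np.float64(0.32)]
0.075 -0.012 0.3 O [np.float64(0.84), np.float64(-1.36)] G [np.float64(0.46), np.float64(0.42)]
0.075 -0.014 0.2 O [np.float64(0.56), np.float64(-1.0)] G [np.float64(0.35), np.float64(0.32)]
0.075 -0.014 0.25 O [np.float64(0.72), np.float64(-1.26)] G [np.float64(0.41), np.float64(0.43)]
0.075 -0.014 0.3 O [np.float64(0.89), np.float64(-1.52)] G [np.float64(0.45), np.float64(0.56)]
0.081 -0.012 0.2 O [np.float64(0.18), np.float64(-0.64)] G [np.float64(0.01), np.float64(0.49)]
0.081 -0.012 0.25 O [np.float64(0.25), np.float64(-0.81)] G [np.float64(-0.01), np.float64(0.63)]
0.081 -0.012 0.3 O [np.float64(0.32), np.float64(-0.99)] G [np.float64(-0.04), np.float64(0.78)]
0.081 -0.014 0.2 O [np.float64(0.21), np.float64(-0.74)] G [np.float64(0.01), np.float64(0.57)]
0.081 -0.014 0.25 O [np.float64(0.29), np.float64(-0.95)] G [np.float64(-0.01), np.float64(0.74)]
0.081 -0.014 0.3 O [np.float64(0.38), np.float64(-1.16)] G [np.float64(-0.05), np.float64(0.91)]
```

The mark shifts, O (+0.7,−1.5) px and green (+0.3,+0.4) px, match a rocker angle of about 0.3 rad. The dial is still at bar 5, the tubes and bottle are unmoved, and the arm is clear. Handing in.

Run:
```python
from bench import manip
print(manip.job_done())
```

```text
the job is handed in; nothing more can be done
None
```

The dial is at bar 5 and the rocker is pressed down at its green-marked end. I handed the job in at about 19 s; no verdict was reported.

- **Dial:** it started at bar 3. I pushed the pointer round two clicks with the shut fingertips on one side only, at about 5 N. The last picture shows its line where bar 5 predicts, to within about a pixel.
- **Rocker:** I pressed the far end until it met a hard stop at 16 N. The shift of its two marks in the scene view best fits about 0.30 rad (estimated from the picture, about a pixel of movement).
- **Tubes, bottles and pen:** the three tubes and the brown bottle look unmoved in the last pictures. I did not check the white bottle or the pen there, but the arm never went near them. The arm ended clear of everything.

**One disagreement:** the fingers really end about 31 to 36 mm above the reported tool point. My first pass therefore went over the pointer without touching it. I then lowered in small steps, going by the pictures and the contact force instead.

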